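Square the brass plate against the fence of its drilling jig

ROBOT

A 6-joint arm with a two-finger parallel gripper is mounted at the origin on the work surface; the furniture and walls round the work are solid. World frame = base frame: x ahead of the robot, y to its left, z up, the work surface at z = 0. Lengths are in m, angles in rad, forces in N, time in s.
With the tool pointing down it reaches from about 0.375 to 0.9 m from the base axis. Payload 3.1 kg.
Tool frame: the origin (TCP) lies on the centre line of the jaws, within the pads' length; the fingertips stand ahead of it and the grasp point (between the pads) lies 3 mm ahead of it (robot.tip_reach is the z of the fingertips in the tool frame, in m); z points along the fingers, y is the line along which they close (so a half turn about z gives the same grasp; the last joint's range is limited). The gripper opens to 87 mm and grips with 3 to 60 N. Pads are 19 mm wide; open, the fingers measure 117 mm over their backs; the gripper's body (75 mm by 190 mm) begins 51 mm behind the grasp point.
Start: joints at [1.02, 0.527, 1.433, -0, 1.181, -0.178], TCP at [0.228, 0.582, 0.245] pointing down, gripper open.
Joint ranges: [-3.08, 3.08], [-0.75, 2.2], [0.22, 2.44], [-1.43, 4.57], [0, 2.65], [-2.85, 2.85]. Speed limits (rad/s): [2.79, 2.79, 3.14, 3.14, 3.14, 3.14].

INTERFACE

Orientations are given as a unit quaternion [x, y, z, w].
In Python, from rig import sensors, eyes, ticket, robot gives the robot as it stands.
- The arm moves only by the tool drive_tool, never from a script. Its argument "deltas" is a list that holds one entry, the list of rows, each a list of 6 numbers: the shift along the tool's x, y, z in mm, then the turn, a rotation vector about the tool's x, y, z in rad. A call has 1 to 8 rows; each row shifts and turns the commanded pose from where the row before left it, along the tool's axes as they then stand; what a row does not reach is not made up. A row lasts 1/12 s, in which the tool goes at most 41.7 mm and 7.16 degrees, less where a joint would pass 70% of its speed; a pose out of reach is approached as far as the arm can. A call is refused whole if a number of a shift passes 41.7 or a number of a turn 0.125, either way. A call with a gripper value outside its range is refused whole. "gripper" is the opening in per cent of the stroke, from 0 (shut) to 100 (fully open), set as the call begins (left out, the last holds). The fingers move at their own pace and stop on an object; "squeeze" is the grip in N (left out, the last holds). Time passes only in rows, so rows that do not move let the fingers close. It gives the time, the measured TCP pose, the force, the opening and the grip force at its end, in the units of the state.
- sensors.get_obs(): the state, without advancing time (a new reading comes with each control period).
- eyes.camera(name): name is "scene" or "top" or "wrist"; returns a dict with "img" (400x640x3 uint8, red, green, blue), "fov_y" (degrees; the focal length in pixels is half the picture's height over the tangent of half this angle, whatever the lens; pixels are square), "cx", "cy" (the principal point, pixels), "xyz" and "attitude" of the camera in the world; the wrist camera has in their place "hand_eye" (4x4, takes a point from camera to tool coordinates, whose origin is the TCP and whose axes are the flange's). Camera axes: x right, y up, looking along -z (the intrinsics and any distortion apply to the point x, -y, -z); pixel columns grow to the right and rows downward; lengths in m; the calibration is good to about 2 mm. A picture is of the moment at which its call begins: read the wrist's pose just before it. There is no depth.
- ticket.hand_in(): hands the job in; it is judged then, once.
The state is a dict: "time": time; "q": joint angles; "joint_velocities": joint speeds; "joint_torque": joint torques, N m; "position": TCP position; "tool_rot": TCP orientation; "ft_force": force on the tool from outside, world axes, zero at the start; "moment": the same for the moment, N m; "grip_width": finger opening in m; "grip_force": force on a finger pad.
Only numpy, scipy, OpenCV 4.12 (cv2) and the standard library are available. Lean on these libraries where they do the work, as an engineer would, in place of code of your own. Each camera call takes 0.05 s, during which the arm holds its last target. There are 200 camera calls.

TASK

Two plywood drilling jigs each hold a slotted metal plate that has been knocked askew on its peg. Square up the brass one for drilling: push its free corner so that the plate swings round on the peg in its slotted corner until its long edge lies flush along the dark steel fence, then leave it there. Keep it flat on the board with the peg in its slot throughout, and leave the grey aluminium plate as it is.

Things in the scene. Friction and masses are not known exactly. Their poses are not given: they have to be found in the camera images.
- brass_jig: fixed plywood board under the brass plate (places of the 2 like jigs may swap). Origin on the peg axis, board underside, on the table. In its frame, mm: board x -30..110, y -38..105, top z 12; steel peg 12 diameter, 16 high above the board; dark steel fence along x from 30 to 100, its face (to +y) at y -17, 12 thick, 14 high above the board.
- brass_plate: yellow plate 100x60x10 mm, 0.4 kg, loose on the board. Origin: slot middle, underside, on the peg axis to 1.5 mm. In its frame, mm: x -11..89, y -16..44; open slot 15 wide about y 0 from x -11 to 7, by corner (-11,-16). Starts 0.55-0.9 rad anticlockwise of the jig's x; turned clockwise, edge y -16 meets the fence when both frames are parallel. Slides with a few N.
- brass_corner (a point): point on the brass plate's other long edge near the free corner opposite the slot: x 75, y 44 mm of the plate, half-way up its thickness. Pushing here across the edge, along the plate's -y, turns it clockwise about the peg. Axes as the plate's.
- alu_corner (a point): the same point on the like-sized grey aluminium plate in the other jig, which is to stay as it is. Axes as that plate's.

How it is judged:
By the outcome, as a careful person would: the job done as asked, in the order asked, and still so for the second after the job is handed in, with the robot touching nothing.
It also fails if it takes over 32 s, if anything falls off the work surface, if the arm or the gripper's body presses on something with over 40 N, if the wrist force passes 120 N, or if a joint passes its speed limit or range.

## Working session

There is one attempt and no reset: what is moved stays moved. The work goes in short steps, Python scripts to look and compute and a tool call to move; the robot and the scene stay as the last step left them, time stands still between calls to the robot, and variables do not carry over. Pictures are saved under pics/ and viewed, at most 10 in all, crops included, and the job is handed in when it is done.

Besides the shell and the picture viewer there is one more tool, called after ">>>" in YAML: its name, and indented under it one key for each argument. drive_tool: Moves the arm, as the interface text tells. Its arguments: {"type":"object","properties":{"deltas":{"type":"array"},"gripper":{"type":"number"},"squeeze":{"type":"number"}},"required":["deltas"]}

```bash
mkdir -p pics; python3 - <<'E'
from rig import sensors, eyes, robot
import cv2,numpy as np,pickle
d={}
for n in ["scene","top"]:
    c=eyes.camera(n); d[n]=c
    cv2.imwrite(f"pics/{n}0.png",c["img"][:,:,::-1])
    print({k:v for k,v in c.items() if k!="img"})
pickle.dump(d,open("cam0.pkl","wb"))
print(sensors.get_obs(), robot.tip_reach)
E
```

```text
{'fov_y': 50.045183373195314, 'cx': 320.31405759178847, 'cy': 197.6763465525376, 'xyz': array([0.09923281, 0.47126581, 0.43972645]), 'attitude': array([-0.14832588,  0.48987558,  0.82523318, -0.23877091])}
{'fov_y': 52.69649712075184, 'cx': 319.6721208256291, 'cy': 199.46931117133303, 'xyz': array([ 0.3497762 , -0.12829295,  0.93845978]), 'attitude': array([-0.05231235,  0.07830407,  0.70676507, -0.70115264])}
{'time': 0.1, 'q': array([ 1.01952120e+00,  5.28367027e-01,  1.43373903e+00, -2.74105875e-05,
        1.18138131e+00, -1.78494535e-01]), 'joint_velocities': array([-5.92105400e-04, -4.53007794e-03, -5.64750994e-03, -2.58236629e-04,
        9.20547497e-06,  2.65505649e-03]), 'joint_torque': array([-1.78170080e-04, -4.40987778e+01, -1.77151805e+01,  6.35078084e-02,
        5.33540163e-02, -4.59499608e-05]), 'position': array([0.22728885, 0.58156869, 0.24368441]), 'tool_rot': array([ 1.85307721e-01,  9.82680086e-01, -8.89505926e-04, -3.26214961e-04]), 'ft_force': array([-0.35710332,  0.84165919,  0.0841563 ]), 'moment': array([-0.00510125, -0.00767277, -0.0093984 ]), 'grip_force': 0.0, 'grip_width': 0.08680731796640404} 0.022
```

View pics/top0.png

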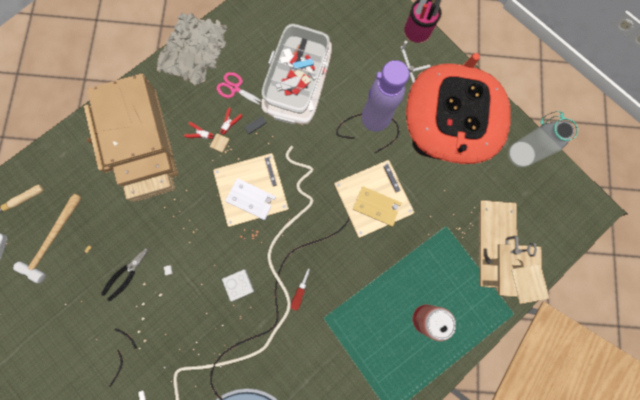

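View pics/scene0.png

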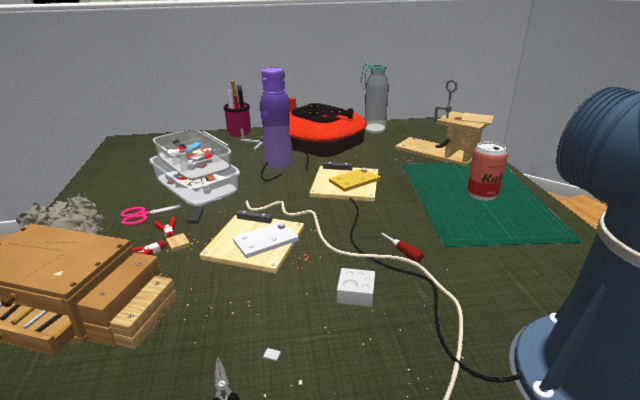

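The top view shows the brass jig centred near (375,198), with the yellow plate at (377,206), the fence at (392,178) and the peg near (395,207). The alu jig is near (250,190). In the scene view the purple bottle stands behind the brass jig.

```bash
cat > h.py <<'E'
import numpy as np,cv2
from scipy.spatial.transform import Rotation as R
def K(c):
    f=200/np.tan(np.radians(c["fov_y"]/2)); return f
def cast(c,px,z):
    f=K(c); px=np.atleast_2d(px).astype(float)
    d=np.c_[(px[:,0]-c["cx"])/f,-(px[:,1]-c["cy"])/f,-np.ones(len(px))]
    d=R.from_quat(c["attitude"]).apply(d); o=np.array(c["xyz"])
    return o+d*((z-o[2])/d[:,2])[:,None]
def proj(c,P):
    p=R.from_quat(c["attitude"]).inv().apply(np.atleast_2d(P)-c["xyz"]); f=K(c)
    return np.c_[c["cx"]-f*p[:,0]/p[:,2], c["cy"]+f*p[:,1]/p[:,2]]
def brassmask(img,box):
    h=cv2.cvtColor(img,cv2.COLOR_RGB2HSV); x0,y0,x1,y1=box
    m=np.zeros(img.shape[:2],np.uint8)
    m[y0:y1,x0:x1]=cv2.inRange(h,(18,135,90),(32,255,255))[y0:y1,x0:x1]; return m
def big(m):
    return max(cv2.findContours(m,cv2.RETR_EXTERNAL,cv2.CHAIN_APPROX_NONE)[0],key=cv2.contourArea)[:,0]
def rect(P):
    r=cv2.minAreaRect((P[:,:2]*1000).astype(np.float32)); return r,cv2.boxPoints(r)
E
python3 - <<'E'
import pickle; from h import *
d=pickle.load(open("cam0.pkl","rb"));c=d["top"];im=c["img"]
h=cv2.cvtColor(im,cv2.COLOR_RGB2HSV)
for p in [(375,205),(365,212),(345,190),(370,228),(392,178),(395,208)]: print(p,h[p[1],p[0]])
m=brassmask(im,(325,155,420,240)); k=big(m); r,b=rect(cast(c,k,.022)); print("brass top",r,b.tolist())
hs=d["scene"]; hm=brassmask(hs["img"],(305,155,390,205)); r,b=rect(cast(hs,big(hm),.022)); print("brass scene",r,b.tolist())
# board: bright wood + plate + fence hull
s=np.zeros_like(m); s[155:240,325:420]=cv2.inRange(h,(8,40,120),(35,255,255))[155:240,325:420]
k=big(s); r,b=rect(cast(c,k,.012)); print("board",r,b.tolist())
f=np.zeros_like(m); f[160:196,380:403]=cv2.inRange(h,(0,0,0),(180,255,95))[160:196,380:403]
f&=cv2.fillPoly(np.zeros_like(f),[cv2.convexHull(k)],255)
r,b=rect(cast(c,big(f),.026)); print("fence",r,b.tolist())
o=im[150:245,320:425,::-1].copy(); o=cv2.resize(o,None,fx=6,fy=6,interpolation=cv2.INTER_NEAREST)
for q,col in ((big(m),(255,0,0)),(big(s),(0,255,0)),(big(f),(0,0,255))):
    cv2.polylines(o,[((q-[320,150])*6+3).astype(np.int32)],True,col,1)
cv2.imwrite("pics/top_crop.png",o[:600])
E
```

```text
(375, 205) [ 21 109 232]
(365, 212) [ 21 109 229]
(345, 190) [ 19  59 255]
(370, 228) [ 21  55 255]
(392, 178) [124  14 125]
(395, 208) [173   5 193]Traceback (most recent call last):
  File "<stdin>", line 5, in <module>
  File "h.py", line 18, in big
    return max(cv2.findContours(m,cv2.RETR_EXTERNAL,cv2.CHAIN_APPROX_NONE)[0],key=cv2.contourArea)[:,0]
           ~~~^^^^^^^^^^^^^^^^^^^^^^^^^^^^^^^^^^^^^^^^^^^^^^^^^^^^^^^^^^^^^^^^^^^^^^^^^^^^^^^^^^^^
ValueError: max() iterable argument is empty
```

```bash
sed -i 's/(18,135,90)/(17,84,90)/' h.py
python3 - <<'E'
import pickle; from h import *
d=pickle.load(open("cam0.pkl","rb"));c=d["top"];im=c["img"]
h=cv2.cvtColor(im,cv2.COLOR_RGB2HSV)
m=brassmask(im,(325,155,420,240)); k=big(m); r,b=rect(cast(c,k,.022)); print("brass top",r,b.tolist())
s=np.zeros_like(m); s[155:240,325:420]=cv2.inRange(h,(8,35,130),(35,255,255))[155:240,325:420]
k=big(s); r,b=rect(cast(c,k,.012)); print("board",r,b.tolist())
f=np.zeros_like(m); f[155:200,375:410]=cv2.inRange(h,(0,0,0),(180,45,170))[155:200,375:410]
f&=cv2.fillPoly(np.zeros_like(f),[cv2.convexHull(k)],255)
r,b=rect(cast(c,big(f),.026)); print("fence",r,b.tolist())
o=im[150:245,320:425,::-1].copy(); o=cv2.resize(o,None,fx=6,fy=6,interpolation=cv2.INTER_NEAREST)
for q,col in ((big(m),(255,0,0)),(big(s),(0,255,0)),(big(f),(0,0,255))):
    cv2.polylines(o,[((q-[320,150])*6+3).astype(np.int32)],True,col,1)
cv2.imwrite("pics/top_crop.png",o[:600])
E
```

```text
brass top ((504.88226318359375, -296.8021545410156), (102.29679107666016, 61.855281829833984), 65.51104736328125) [[455.534912109375, -330.52923583984375], [511.8258056640625, -356.16937255859375], [554.2296142578125, -263.0750732421875], [497.938720703125, -237.4349365234375]]
board ((524.7356567382812, -291.9808349609375), (150.29013061523438, 148.1454315185547), 23.150190353393555) [[426.52032470703125, -253.41539001464844], [484.76263427734375, -389.6317443847656], [622.9509887695312, -330.5462646484375], [564.7086791992188, -194.32992553710938]]
fence ((571.5151977539062, -331.3398132324219), (67.77978515625, 10.734517097473145), 23.953420639038086) [[538.364990234375, -340.19390869140625], [542.72314453125, -350.00390625], [604.6654052734375, -322.4857177734375], [600.3072509765625, -312.67572021484375]]
```

View pics/top_crop.png

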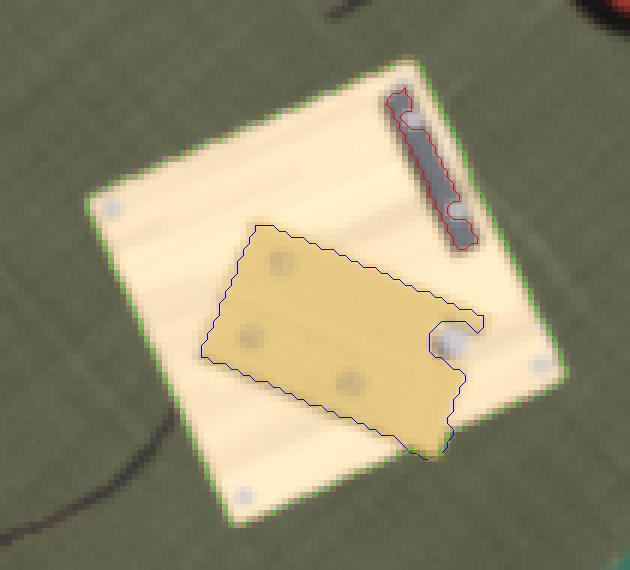

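The crop shows clean outlines. The plate lies about 42° anticlockwise of the jig, with the peg near (450,340) in the crop. Board and plate independently put the peg at about (501,-338) mm, jig yaw 23.3° and plate yaw 65.5°. I'm moving across at height with the gripper shut.

>>> drive_tool:
  deltas:
    - [[-28,-14.6,0,0,0,0],[-28,-14.6,0,0,0,0],[-28,-14.6,0,0,0,0],[-28,-14.6,0,0,0,0],[-28,-14.6,0,0,0,0],[-28,-14.6,0,0,0,0],[-28,-14.6,0,0,0,0],[-28,-14.6,0,0,0,0]]
  gripper: 0
  squeeze: 10

```text
time: 0.77
position: [0.3942, 0.3903, 0.2442]
tool_rot: [0.185, 0.983, -0.0, -0.0]
ft_force: [0.6, -0.5, 0.4]
grip_width: 0.0417
grip_force: 0.0
```

>>> drive_tool:
  deltas:
    - [[-28,-14.6,0,0,0,0],[-28,-14.6,0,0,0,0],[-28,-14.6,0,0,0,0],[-28,-14.6,0,0,0,0],[-28,-14.6,0,0,0,0],[-28,-14.6,0,0,0,0],[-28,-14.6,0,0,0,0],[-28,-14.6,0,0,0,0]]

```text
time: 1.43
position: [0.5602, 0.1999, 0.2441]
tool_rot: [0.185, 0.983, -0.0, -0.001]
ft_force: [0.3, 0.9, -0.4]
grip_width: 0.0007
grip_force: 0.0
```

```bash
cat >> h.py <<'E'
PEG=np.array([501.4,-338.4])
def rot(a): a=np.radians(a); return np.array([[np.cos(a),-np.sin(a)],[np.sin(a),np.cos(a)]])
def todo(xy_mm,z_mm,yaw):
    from rig import sensors
    o=sensors.get_obs(); M=R.from_quat(o["tool_rot"])
    d=np.r_[xy_mm,z_mm]-o["position"]*1000
    ty=M.apply([0,1,0]); y=np.degrees(np.arctan2(ty[1],ty[0]))
    print("t",o["time"],"pos",(o["position"]*1000).round(1),"yaw",y.round(2),"tilt",M.apply([0,0,1]).round(4),"F",o["ft_force"].round(1),"w",o["grip_width"])
    print("tool delta",M.inv().apply(d).round(1),"turn about tool z",np.radians(y-yaw).round(4))
E
python3 - <<'E'
import pickle; from h import *
d=pickle.load(open("cam0.pkl","rb"))
print("bottle",cast(d["scene"],[(277,165)],0),"mat can",cast(d["scene"],[(485,197)],0),cast(d["top"],[(380,128)],0))
todo(PEG+rot(65.5)@[75,68.5],120,65.5)
E
```

```text
bottle [[ 0.72757096 -0.29861814  0.        ]] mat can [[ 0.24204041 -0.39716356  0.        ]] [[ 0.70358663 -0.31454227  0.        ]]
t 1.4333 pos [560.2 199.9 244.1] yaw 68.63 tilt [-1.1e-03 -1.0e-04 -1.0e+00] F [ 0.3  0.9 -0.4] w 0.000689480123308103
tool delta [ -77.2 -444.1  124.2] turn about tool z 0.0546
```

>>> drive_tool:
  deltas:
    - [[-5,-28,0,0,0,0],[-5,-28,0,0,0,0],[-5,-28,0,0,0,0],[-5,-28,0,0,0,0],[-5,-28,0,0,0,0],[-5,-28,0,0,0,0],[-5,-28,0,0,0,0],[-5,-28,0,0,0,0]]

```text
time: 2.1
position: [0.5147, -0.023, 0.2442]
tool_rot: [0.185, 0.983, 0.0, -0.0]
ft_force: [0.5, -0.4, -0.0]
grip_width: 0.0006
grip_force: 0.0
```

>>> drive_tool:
  deltas:
    - [[-5,-28,15,0,0,0],[-5,-28,15,0,0,0],[-5,-28,15,0,0,0],[-5,-28,15,0,0,0],[-5,-28,15,0,0,0],[-5,-28,15,0,0,0],[-5,-28,15,0,0,0],[-2,-24,15,0,0,0.055]]

```text
time: 2.77
position: [0.4696, -0.2423, 0.1236]
tool_rot: [0.213, 0.977, -0.0, 0.0]
ft_force: [0.1, 0.4, 0.2]
grip_width: 0.0003
grip_force: 0.0
```

>>> drive_tool:
  deltas:
    - [[0,0,0,0,0,0],[0,0,0,0,0,0],[0,0,0,0,0,0]]

```text
time: 3.02
position: [0.4695, -0.2396, 0.1245]
tool_rot: [0.212, 0.977, 0.0, -0.0]
ft_force: [-0.4, -0.0, -0.6]
grip_width: 0.0005
grip_force: 0.0
```

```bash
python3 - <<'E'
from h import *; from rig import eyes
todo(PEG+rot(65.5)@[75,68.5],38,65.5)
c=eyes.camera("wrist"); cv2.imwrite("pics/w1.png",c["img"][:,:,::-1])
E
```

```text
t 3.0167 pos [ 469.5 -239.6  124.5] yaw 65.5 tilt [-7.e-04  1.e-03 -1.e+00] F [-0.4 -0.  -0.6] w 0.0005488454721516958
tool delta [-1.6 -1.8 86.5] turn about tool z -0.0001
```

View pics/w1.png

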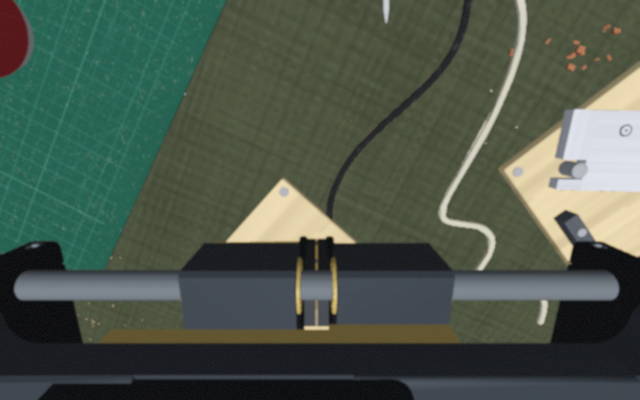

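The wrist view shows the plate's long edge at row ~325 running parallel to the jaws, with the finger at column 316. I'm checking that against the projection before going down.

```bash
python3 - <<'E'
from h import *; from rig import eyes,sensors
o=sensors.get_obs(); c=eyes.camera("wrist")
T=np.eye(4); T[:3,:3]=R.from_quat(o["tool_rot"]).as_matrix(); T[:3,3]=o["position"]
W=T@c["hand_eye"]; c["xyz"]=W[:3,3]; c["attitude"]=R.from_matrix(W[:3,:3]).as_quat()
print({k:v for k,v in c.items() if k not in("img",)})
for n,p,a,z in (("P free end",(89,44),65.5,22),("P slot end",(-11,44),65.5,22),("board far",(110,105),23.3,12),("board",(-30,105),23.3,12),("tip contact",(75,44),65.5,22)):
    q=PEG+rot(a)@p; print(n,q.round(1),proj(c,np.r_[q,z]/1000).round(0))
print(proj(c,np.r_[T[:3,3]+T[:3,2]*.022]))
h=cv2.cvtColor(c["img"],cv2.COLOR_RGB2HSV)
print(h[330,[95,105,115,200,440,450,460,470]].tolist(), h[338,[95,105,115,200,440,450,460,470]].tolist())
E
```

```text
{'fov_y': 64.02018975285337, 'cx': 316.089919542791, 'cy': 205.19035611368471, 'hand_eye': array([[ 9.80167797e-04,  9.63182798e-01,  2.68845562e-01,
         7.37393310e-02],
       [ 9.99998877e-01, -1.24896491e-03,  8.28783706e-04,
        -3.38134889e-04],
       [ 1.13404888e-03,  2.68844447e-01, -9.63182941e-01,
        -1.40462689e-01],
       [ 0.00000000e+00,  0.00000000e+00,  0.00000000e+00,
         1.00000000e+00]]), 'xyz': array([ 0.40258183, -0.20911344,  0.26536613]), 'attitude': array([-0.11417893, -0.07313602,  0.53682028,  0.83272941])}
P free end [ 498.3 -239.2] [[331. 243.]]
P slot end [ 456.8 -330.2] [[209. 242.]]
board far [ 560.9 -198.5] [[402. 281.]]
board [ 432.3 -253.8] [[281. 175.]]
tip contact [ 492.5 -251.9] [[314. 243.]]
[[316.90671243 254.81817956]]
[[39, 58, 84], [41, 61, 84], [23, 120, 96], [23, 102, 95], [22, 129, 99], [23, 120, 98], [39, 56, 86], [41, 59, 86]] [[42, 61, 83], [23, 126, 97], [23, 126, 97], [23, 125, 98], [23, 131, 97], [22, 121, 99], [41, 65, 83], [42, 58, 79]]
```

The projected board corner (281,175) agrees with the seen one (283,178) to about 2 mm, so I'm descending.

>>> drive_tool:
  deltas:
    - [[0,0,13,0,0,0],[0,-2,13,0,0,0],[0,0,13,0,0,0],[0,0,13,0,0,0],[0,0,13,0,0,0],[0,0,12,0,0,0],[0,0,8,0,0,0],[0,0,0,0,0,0]]

```text
time: 3.78
position: [0.4687, -0.2406, 0.0388]
tool_rot: [0.211, 0.977, 0.0, -0.001]
ft_force: [0.3, -1.0, -0.1]
grip_width: 0.0004
grip_force: 0.0
```

```bash
python3 - <<'E'
from h import *
todo(PEG+rot(65.5)@[75,68.5],38,65.5)
E
```

```text
t 3.7833 pos [ 468.7 -240.6   38.8] yaw 65.59 tilt [-0.0015  0.0013 -1.    ] F [ 0.3 -1.  -0.1] w 0.0003915535510721671
tool delta [-1.8 -0.4  0.8] turn about tool z 0.0015
```

>>> drive_tool:
  deltas:
    - [[-3,0,0,0,0,0],[-3,0,0,0,0,0],[-3,0,0,0,0,0],[-3,0,0,0,0,0],[-2,0,0,0,0,0],[-2,0,0,0,0,0],[-1,0,0,0,0,0],[0,0,0,0,0,0]]

```text
time: 4.45
position: [0.4841, -0.2489, 0.0396]
tool_rot: [0.212, 0.977, 0.0, -0.0]
ft_force: [-0.9, 0.2, 0.6]
grip_width: 0.0005
grip_force: 0.5
```

```bash
python3 - <<'E'
from h import *; from rig import eyes
todo(PEG+rot(65.5)@[75,53.5],38,65.5)
c=eyes.camera("top"); o=cv2.resize(c["img"][150:245,320:425,::-1],None,fx=6,fy=6); cv2.imwrite("pics/t2.png",o)
E
```

```text
t 4.45 pos [ 484.1 -248.9   39.6] yaw 65.49 tilt [-8.e-04  6.e-04 -1.e+00] F [-0.9  0.2  0.6] w 0.0005218465639319052
tool delta [0.6 0.7 1.6] turn about tool z -0.0002
```

View pics/t2.png

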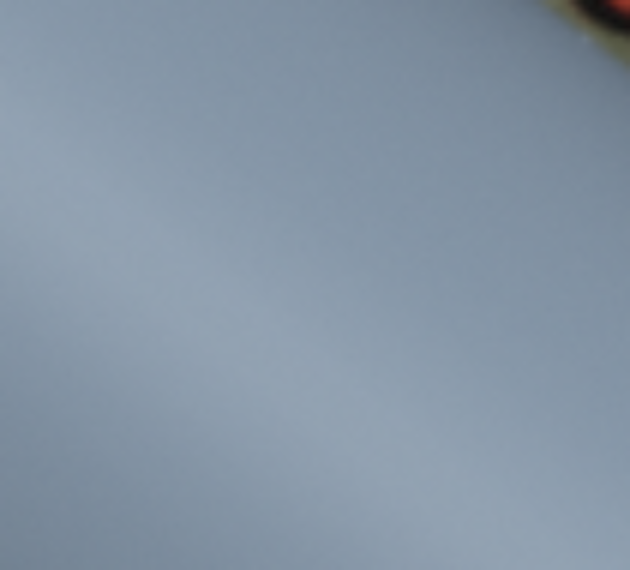

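The top view is blocked by the arm, so I'll go by pose and force. Now swinging on an arc about the peg, with the tool turning along with the plate.

>>> drive_tool:
  deltas:
    - [[-2.3,1.55,1,0,0,0.03],[-2.3,1.55,0.5,0,0,0.03],[-2.3,1.55,0,0,0,0.03],[-2.3,1.55,0,0,0,0.03],[-2.3,1.55,0,0,0,0.03],[-2.3,1.55,0,0,0,0.03],[-2.3,1.55,0,0,0,0.03],[-2.3,1.55,0,0,0,0.03]]

```text
time: 5.17
position: [0.5051, -0.2464, 0.0378]
tool_rot: [0.329, 0.944, 0.001, -0.002]
ft_force: [-2.0, 3.1, 1.6]
grip_width: 0.0006
grip_force: 1.5
```

```bash
python3 - <<'E'
from h import *; from rig import eyes
todo(PEG+rot(65.5-13.75)@[75,53.5],38,65.5-13.75)
c=eyes.camera("scene"); cv2.imwrite("pics/s2.png",cv2.resize(c["img"][120:230,250:420,::-1],None,fx=4,fy=4))
E
```

```text
t 5.1667 pos [ 505.1 -246.4   37.8] yaw 51.64 tilt [-0.0031  0.0027 -1.    ] F [-2.   3.1  1.6] w 0.0006228062837335777
tool delta [-0.5  0.5 -0.2] turn about tool z -0.0019
```

View pics/s2.png

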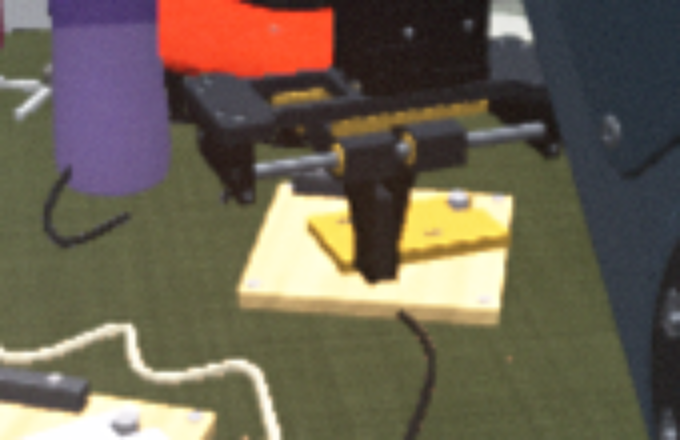

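The scene crop shows the fingertip at (375,270) bearing on the plate's long edge, the plate flat and the peg at (458,200) still in the slot. The push is about 3.7 N, so I'll continue.

>>> drive_tool:
  deltas:
    - [[-2.3,1.55,0,0,0,0.03],[-2.3,1.55,0,0,0,0.03],[-2.3,1.55,0,0,0,0.03],[-2.3,1.55,0,0,0,0.03],[-2.3,1.55,0,0,0,0.03],[-2.3,1.55,0,0,0,0.03],[-2.3,1.55,0,0,0,0.03],[-2.3,1.55,0,0,0,0.03]]

```text
time: 5.88
position: [0.5271, -0.2497, 0.0377]
tool_rot: [0.439, 0.898, 0.001, -0.002]
ft_force: [0.2, 4.2, 1.0]
grip_width: 0.0002
grip_force: 2.1
```

>>> drive_tool:
  deltas:
    - [[-2.3,1.55,0,0,0,0.03],[-2.3,1.55,0,0,0,0.03],[-2.3,1.55,0,0,0,0.03],[-2.3,1.55,0,0,0,0.03],[-2.3,1.55,0,0,0,0.03],[-1.5,1,0,0,0,0.02],[0,0,0,0,0,0]]

```text
time: 6.47
position: [0.543, -0.2572, 0.0378]
tool_rot: [0.513, 0.858, 0.0, 0.0]
ft_force: [1.0, 2.7, -0.8]
grip_width: 0.0004
grip_force: 1.2
```

```bash
python3 - <<'E'
from h import *
todo(PEG+rot(23.3)@[75,53.5],38,23.3)
E
```

```text
t 6.4667 pos [ 543.  -257.2   37.8] yaw 28.25 tilt [ 3.e-04  5.e-04 -1.e+00] F [ 1.   2.7 -0.8] w 0.0003619372233100554
tool delta [-5.   4.2 -0.2] turn about tool z 0.0863
```

>>> drive_tool:
  deltas:
    - [[-1.5,1,0,0,0,0.02],[-1.5,1,0,0,0,0.02],[-1.5,1,0,0,0,0.02],[-0.8,0.6,0,0,0,0.01],[0,0,0,0,0,0]]

```text
time: 6.88
position: [0.5481, -0.2604, 0.0379]
tool_rot: [0.543, 0.84, 0.0, -0.001]
ft_force: [-0.6, 3.2, 0.8]
grip_width: 0.0004
grip_force: 1.7
```

>>> drive_tool:
  deltas:
    - [[-0.6,0.4,0,0,0,0.008],[-0.6,0.4,0,0,0,0.008],[0,0,0,0,0,0]]

```text
time: 7.13
position: [0.5489, -0.2606, 0.0379]
tool_rot: [0.55, 0.835, 0.0, -0.001]
ft_force: [-0.8, 5.1, 1.1]
grip_width: 0.0006
grip_force: 2.6
```

```bash
python3 - <<'E'
from h import *; from rig import eyes
todo(PEG+rot(23.3)@[75,53.5],38,23.3)
c=eyes.camera("scene"); cv2.imwrite("pics/s3.png",cv2.resize(c["img"][140:210,290:400,::-1],None,fx=7,fy=7,interpolation=cv2.INTER_CUBIC))
E
```

```text
t 7.1333 pos [ 548.9 -260.6   37.9] yaw 23.28 tilt [-0.0018  0.0018 -1.    ] F [-0.8  5.1  1.1] w 0.0006021201213355407
tool delta [ 0.8  0.6 -0.1] turn about tool z -0.0004
```

View pics/s3.png

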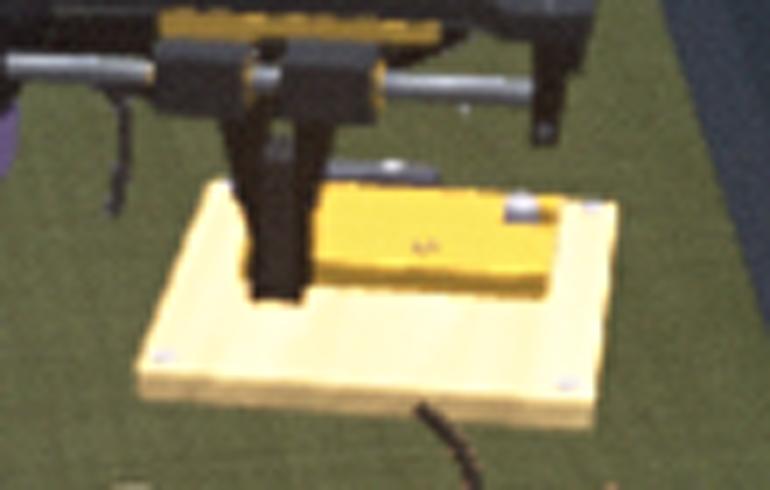

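The plate now lies along the fence side with the peg at (520,205) in the slot, and the force is starting to rise. I'm seating it with small straight steps.

>>> drive_tool:
  deltas:
    - [[-0.6,0,0,0,0,0],[-0.6,0,0,0,0,0],[0,0,0,0,0,0]]

```text
time: 7.43
position: [0.5488, -0.2607, 0.0379]
tool_rot: [0.55, 0.835, 0.001, -0.002]
ft_force: [-0.3, 7.9, 2.8]
grip_width: 0.0004
grip_force: 3.6
```

>>> drive_tool:
  deltas:
    - [[-0.6,0,0,0,0,0],[-0.6,0,0,0,0,0],[0,0,0,0,0,0]]

```text
time: 7.68
position: [0.5489, -0.2608, 0.0379]
tool_rot: [0.55, 0.835, 0.001, -0.003]
ft_force: [-0.6, 9.0, 3.6]
grip_width: 0.0009
grip_force: 4.6
```

>>> drive_tool:
  deltas:
    - [[-1,0,0,0,0,0],[-1,0,0,0,0,0],[0,0,0,0,0,0]]

```text
time: 7.93
position: [0.5489, -0.2609, 0.0379]
tool_rot: [0.55, 0.835, 0.002, -0.005]
ft_force: [-1.4, 13.3, 6.3]
grip_width: 0.0003
grip_force: 6.3
```

>>> drive_tool:
  deltas:
    - [[-1,0,0,0,0,0],[-1,0,0,0,0,0],[0,0,0,0,0,0]]

```text
time: 8.18
position: [0.549, -0.2611, 0.0379]
tool_rot: [0.55, 0.835, 0.003, -0.007]
ft_force: [-1.5, 16.8, 7.7]
grip_width: 0.0008
grip_force: 8.0
```

The push reached 17 N with no further motion, so the plate is seated. I'm backing straight off, lifting and clearing the top view.

>>> drive_tool:
  deltas:
    - [[1.5,0,0,0,0,0],[1.5,0,0,0,0,0],[1.5,0,0,0,0,0],[3,0,0,0,0,0],[5,0,0,0,0,0],[8,0,0,0,0,0],[10,0,0,0,0,0],[10,0,0,0,0,0]]

```text
time: 8.85
position: [0.536, -0.23, 0.0382]
tool_rot: [0.55, 0.835, -0.0, 0.001]
ft_force: [-0.2, -0.3, -0.9]
grip_width: 0.0006
grip_force: 0.0
```

>>> drive_tool:
  deltas:
    - [[0,0,-10,0,0,0],[0,0,-25,0,0,0],[0,0,-30,0,0,0],[0,0,-35,0,0,0],[0,0,-35,0,0,0],[0,0,-35,0,0,0],[20,10,-15,0,0,0],[30,10,0,0,0,0]]

```text
time: 9.52
position: [0.5385, -0.1799, 0.229]
tool_rot: [0.551, 0.835, 0.0, 0.007]
ft_force: [0.0, 0.2, -0.1]
grip_width: 0.0007
grip_force: 0.0
```

>>> drive_tool:
  deltas:
    - [[30,15,0,0,0,0],[35,15,0,0,0,0],[35,15,0,0,0,0],[35,15,0,0,0,0],[35,15,0,0,0,0],[35,15,0,0,0,0],[35,15,0,0,0,0],[35,15,0,0,0,0]]

```text
time: 10.18
position: [0.5357, 0.1255, 0.224]
tool_rot: [0.55, 0.835, 0.0, 0.001]
ft_force: [0.9, -0.2, 0.3]
grip_width: 0.0006
grip_force: 0.0
```

```bash
python3 - <<'E'
from h import *; from rig import eyes; import pickle
c=eyes.camera("top"); im=c["img"]
m=brassmask(im,(325,155,420,240)); k=big(m); r,b=rect(cast(c,k,.022)); print("brass",r,b.tolist())
A=(rot(23.3).T@(np.array(b,float)-PEG).T).T; print("corners in jig frame\n",A.round(1))
o=cv2.resize(im[150:245,320:425,::-1],None,fx=6,fy=6,interpolation=cv2.INTER_CUBIC); cv2.imwrite("pics/t4.png",o)
a=pickle.load(open("cam0.pkl","rb"))["top"]["img"]
print("alu diff",np.abs(im[150:230,205:295].astype(int)-a[150:230,205:295]).mean())
todo(PEG,38,23.3)
E
```

```text
brass ((533.2078857421875, -310.1639709472656), (98.77059936523438, 61.55253601074219), 22.598495483398438) [[475.7879638671875, -300.7280578613281], [499.4407958984375, -357.5545959472656], [590.6278076171875, -319.5998840332031], [566.9749755859375, -262.7733459472656]]
corners in jig frame
 [[ -8.6  44.7]
 [ -9.4 -16.8]
 [ 89.4 -18. ]
 [ 90.1  43.5]]
alu diff 4.965601851851852
t 10.2333 pos [535.  132.2 224.1] yaw 23.53 tilt [ 0.0018  0.0054 -1.    ] F [0.4 3.4 0.5] w 0.0004168849638039932
tool delta [-418.8 -219.4  183.5] turn about tool z 0.0041
```

View pics/t4.png

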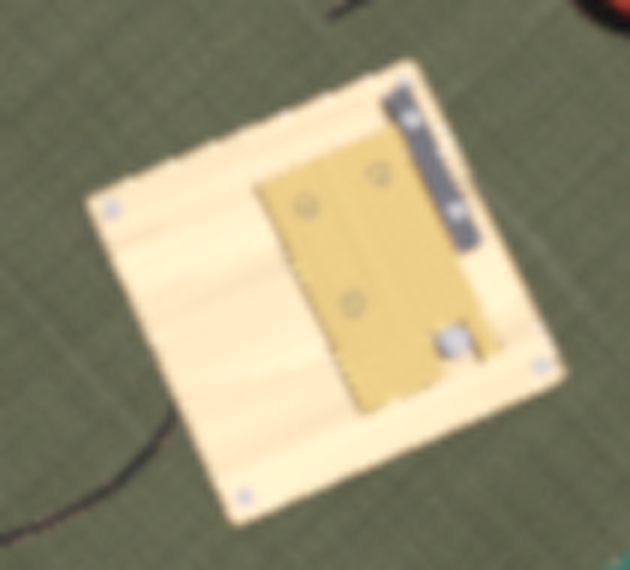

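The view shows the plate's edge lying flush along the fence over its whole length, with the peg at (452,340) in the slot. I'm letting the arm settle, then handing in.

>>> drive_tool:
  deltas:
    - [[0,0,0,0,0,0],[0,0,0,0,0,0],[0,0,0,0,0,0],[0,0,0,0,0,0]]

```text
time: 10.57
position: [0.5362, 0.1223, 0.2233]
tool_rot: [0.55, 0.835, -0.0, 0.0]
ft_force: [-0.4, -0.2, -0.8]
grip_width: 0.0005
grip_force: 0.0
```

```bash
python3 -c "
from rig import ticket,sensors
print(sensors.get_obs()['ft_force'],ticket.hand_in())"
```

```text
the job is handed in; nothing more can be done
[-0.39962313 -0.24091253 -0.78700766] None
```

The brass plate now lies flush along the steel fence, flat with the peg in its slot; the arm is clear, the aluminium plate was never touched, and the job was handed in at about 10.6 s (no verdict returned).

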